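# Clamp the drying-rail hook over the bowl and hang the drainer basket

### The arm

A 7-joint arm with a two-finger parallel gripper is mounted at the origin on the work surface. World frame = base frame: x ahead of the robot, y to its left, z up, the work surface at z = 0. Lengths are in m, angles in rad, forces in N, time in s.
With the tool pointing down it reaches from about 0.425 to 0.925 m from the base axis. Payload 6.8 kg.
Tool frame: the origin (TCP) lies midway between the tips of the shut fingers; the grasp point (between the pads) lies 19 mm behind it (env.hold_point_z is the distance from the TCP to the grasp point, in m); z points along the fingers, y is the direction in which the jaws open and shut (so a half turn about z gives the same grasp; the last joint's range is limited). The gripper opens to 85 mm and grips with 20 to 120 N. Pads are 22 mm wide; open, the fingers measure 114 mm over their backs; the gripper's body (76 mm by 85 mm) begins 54 mm behind the grasp point. The pads swing forward as they close: fully open they stand 13 mm farther back than shut.
Start: joints at [1.175, 0.477, 0.022, 1.555, -0.011, 1.109, -0.083], TCP at [0.192, -0.647, 0.231] pointing down, gripper open.
Joint ranges: [-2.96, 2.96], [-0.34, 2.1], [-1.41, 1.46], [0.24, 2.44], [-1.37, 4.51], [0.17, 1.92], [-2.96, 2.96]. Speed limits (rad/s): [2.39, 2.39, 3.14, 3.14, 3.14, 3.14, 3.14].

### API

Orientations are given as a rotation vector (axis times angle).
In Python, from bench import state, vision, env gives the robot as it stands. The module is installed in compiled form; this text tells all that it offers.
- The arm moves only by the tool drive_tool, never from a script. Its argument "plan" is text: rows parted by semicolons, each of 7 numbers parted by spaces: the turn, a rotation vector about the world's x, y, z in degrees, then the shift along the world's x, y, z in mm, then the closure, from 0 (fully open) to 1 (shut). A call has 1 to 12 rows; each row shifts and turns the pose as measured when the row begins; what a row does not reach is not made up. A row lasts 1/10 s, in which the tool goes at most 50 mm and 8.59 degrees, less where a joint would pass 70% of its speed; a pose out of reach is approached as far as the arm can. A call is refused whole if a number of a shift passes 50 or a number of a turn 8.59, either way. A call with a gripper value outside its range is refused whole. The fingers move at their own pace and stop on an object; "grip_force" is the grip in N (left out, the last holds). Time passes only in rows, so rows that do not move let the fingers close. It gives the time, the measured TCP pose, the force and the opening at its end, in the units of the state.
- state(): the state, without advancing time (a new reading comes with each control period).
- vision.camera(name): name is "side" or "top"; returns (picture, depth): 400x640x3 uint8, blue, green, red; 400x640 float32, m along the optical axis (not along the pixel's ray), 0 where there is no reading.
- vision.camera_params(name): a dict with "fx", "fy", "cx", "cy" (pixels), "k1" (the pictures are not rectified: a ray, as slopes to the right and down, at radius r is drawn at 1 + k1 r^2 times it, then the intrinsics apply), "T" (4x4, takes a point from camera to world coordinates). Camera axes: x right, y down, z forward; pixel columns grow to the right and rows downward; lengths in m; the calibration is good to about 2 mm. A picture is of the moment at which its call begins. camera_params takes no time and is no camera call.
- env.sign_off(): hands the job in, once; it reports no verdict.
The state is a dict: "clock": time; "qpos": joint angles; "qd": joint speeds; "tau": joint torques, N m; "eef_pos": TCP position; "orientation": TCP orientation; "contact_force": force on the tool from outside, world axes, zero at the start; "moment": the same for the moment, N m; "opening": opening from 0.0 (shut) to 1.0 (fully open).
Only numpy, scipy, OpenCV 4.12 (cv2) and the standard library are available. Lean on these libraries where they do the work, as an engineer would, in place of code of your own. Each camera call takes 0.05 s, during which the arm holds its last target. There are 200 camera calls.

### The job

Push the loose hook block along the drying rail until its hook is over the middle of the bowl, and turn its clamp bar clockwise until fully tight. Then hang the drainer basket by its handle on both prongs of the hook so that it can drip into the bowl. Leave the bowl and the other things on the counter where they are.

Things in the scene. Friction and masses are not known exactly. Their poses are not given: they have to be found in the camera images.
- bowl: Open round bowl, 150 mm across at the rim, 60 mm tall, standing on the counter below the left or right part of the rail; origin: centre of its underside.
- basket: Steel drainer basket, an open box 75 mm (its x) by 120 mm (its y) by 50 mm tall, 0.15 to 0.31 kg, with a stiff flat-bar arched handle (bail) over the top. Stands left or right in front of the rail, where a mug stands on the other side. Origin: centre of its underside; z up, y along the handle's top bar.
- bail (a point): Middle of the basket's handle: a flat steel bar, 14 mm wide (basket x), 12 mm thick, straight, 122 mm long along the basket's y, its centre 140 mm above the basket's underside and 90 mm above its rim. Upright legs at both ends.
- rail: Fixed drying rail on the counter: square steel bar 24 mm thick, 450 mm long along its y, bar centre 215 mm above the counter, on two posts at y = -235 and +235 mm (236 mm tall). Origin: on the counter below the middle of the bar. x points away from the robot (turned up to about 0.15 rad), z up.
- carriage (a joint): Position (m) of the white hook block along the rail's y, 0 mid-rail, stops at +-0.14. Loose, it slides with about 6 N and stays where left; the tight clamp holds it against 15 N. Block 110 mm long along the rail, from rail x -55 mm (robot side of the bar's centre line) to +30 mm, heights 185 to 245 mm; push its flat ends. A splash plate flush with its front, 100 mm long, hangs to height 110 mm.
- hook (a point): Where the hung handle bar's centre rests; moves with the block. Two prongs 10 mm wide, 42 mm either side of it, reach toward the robot from the block's front face (42 mm behind this point): flat for 24 mm under this point, rising gently behind, upturned in front to tips 31 mm nearer the robot and 21 mm higher. 97 mm in front of the rail bar's centre line, 240 mm above the counter. Axes as rail's.
- clamp (a joint): Angle (rad) of the clamp bar on top of the block: about 0 to 0.3 = loose (bar across the rail), grows clockwise seen from above, bites from about 0.7 and is fully tight at the stop at 1.5 (bar along the rail). Turning takes about 0.12 to 0.25 N m; it stays where it is left.
- clamp_bar (a point): Centre of the black clamp bar (100 mm long, 14 mm wide, 25 mm tall) on its turning axis, above the rail bar's centre line at the middle of the block; bar from 263 to 288 mm above the counter, 18 mm of air under its ends. Its x axis runs along the bar, its z up.
- clamp_nose (a point): End of the clamp bar that points to the robot (rail -x) when the clamp is loose; in tightening it moves toward the rail's +y.
- plate: Bystander: soup plate, 156 mm across, 22 mm tall, stands beside the bowl below the rail; origin: centre of its underside.
- mug: Bystander: mug, 80 mm across, 90 mm tall, side handle; origin: centre of its underside.
- oil: Bystander: oil bottle, 68 mm across, 200 mm tall; origin: centre of its underside.
- jar: Bystander: storage jar, 84 mm across, 110 mm tall, behind the rail; origin: centre of its underside.
- sauce: Bystander: sauce bottle, 60 mm across, 170 mm tall; origin: centre of its underside.
- can: Bystander: can, 74 mm across, 100 mm tall, behind the rail; origin: centre of its underside.
- spatula: Bystander: flat spatula, 240 mm long, lying in front of the rail; origin: centre of its length, on the underside.
Not all that is in view belongs to the job. Leave any green look-alike of the basket alone.

How it is judged:
By the outcome, as a careful person would: the job done as asked, in the order asked, and still so for the second after the job is handed in, with the robot touching nothing.
It also fails if it takes over 67 s, if anything falls off the work surface, if the arm or the gripper's body presses on something with over 40 N, if the wrist force passes 120 N, or if a joint passes its speed limit or range.

## Working session

There is one attempt and no reset: what is moved stays moved. The work goes in short steps, Python scripts to look and compute and a tool call to move; the robot and the scene stay as the last step left them, time stands still between calls to the robot, and variables do not carry over. Pictures are saved under pics/ and viewed, about 8 in all and at most 12, crops included, and the job is handed in when it is done.

Besides the shell and the picture viewer there is one more tool, called after ">>>" in YAML: its name, and indented under it one key for each argument. drive_tool: Moves the arm, as the interface text tells. Its arguments: {"type":"object","properties":{"plan":{"type":"string"},"grip_force":{"type":"number"}},"required":["plan"]}

```bash
mkdir -p pics; cat > h.py <<'E'
from bench import state, vision, env
import numpy as np, cv2
def shot(n,tag):
    im,d=vision.camera(n); cv2.imwrite(f'pics/{tag}.png',im); np.save(f'pics/{tag}.npy',d); return im,d
def cloud(n,d):
    p=vision.camera_params(n); v,u=np.mgrid[0:400,0:640].astype(float)
    K=np.array([[p['fx'],0,p['cx']],[0,p['fy'],p['cy']],[0,0,1]])
    xy=cv2.undistortPoints(np.stack([u.ravel(),v.ravel()],1)[:,None],K,np.array([p['k1'],0,0,0.]))[:,0].reshape(400,640,2)
    P=np.concatenate([xy*d[...,None],d[...,None]],2)
    T=p['T']; W=P@T[:3,:3].T+T[:3,3]; W[d==0]=np.nan; return W
E
python3 - <<'E'
from h import *
for n in ('top','side'):
    im,d=shot(n,n+'0'); p=vision.camera_params(n); print(n,p['T'].round(3).tolist(),p['fx'],p['k1'],(d>0).mean())
s=state(); print({k:np.round(v,3) for k,v in s.items()})
print(env.hold_point_z)
E
```

```text
top [[-0.015, -0.986, 0.164, 0.306], [-1.0, 0.014, -0.007, -0.002], [0.005, -0.164, -0.986, 1.373], [0.0, 0.0, 0.0, 1.0]] 386.97425209080455 -0.08603975886054002 0.99601171875
side [[0.899, -0.249, 0.359, -0.103], [-0.437, -0.514, 0.738, -1.283], [0.001, -0.821, -0.571, 1.137], [0.0, 0.0, 0.0, 1.0]] 497.81787149418244 -0.018636209305543147 0.9960859375
{'clock': np.float64(0.1), 'qpos': array([ 1.175,  0.478,  0.022,  1.556, -0.011,  1.109, -0.083]), 'qd': array([ 0.   , -0.001, -0.   , -0.001,  0.002, -0.   , -0.002]), 'tau': array([ 4.0000e-03, -5.9776e+01,  1.6140e+00, -2.8196e+01,  1.3000e-02,
        5.0000e-03,  0.0000e+00]), 'eef_pos': array([ 0.191, -0.647,  0.23 ]), 'orientation': array([-3.108e+00, -4.500e-01,  1.000e-03]), 'contact_force': array([ 0.648,  0.605, -0.215]), 'moment': array([-0.002,  0.039, -0.028]), 'opening': np.float64(0.997)}
0.0187
```

View pics/top0.png

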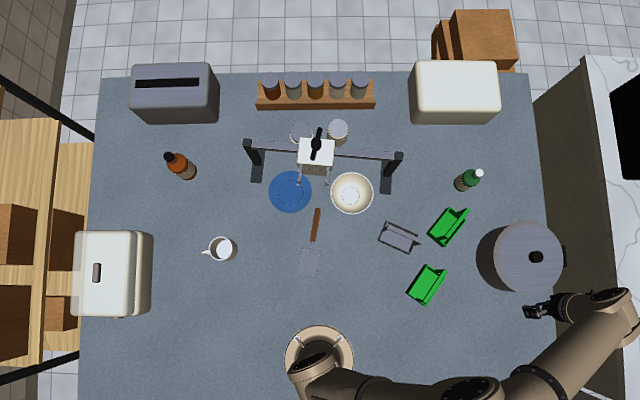

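View pics/side0.png

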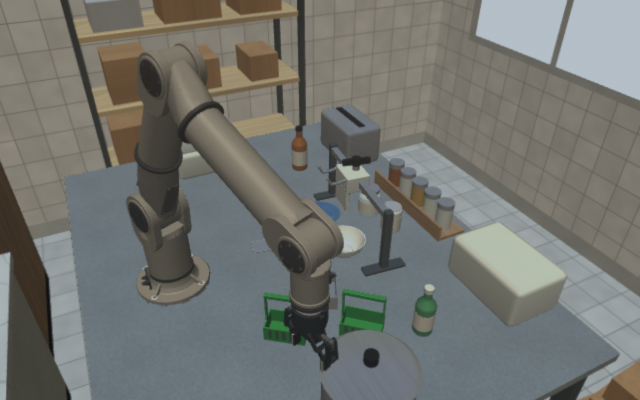

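Top view: the basket candidates are the steel one at (399,236), and green look-alikes at (447,226) and (426,285). I choose the steel one. The block is at (316,152), the bowl at (352,193) and the clamp bar at (316,143).

```bash
python3 - <<'E'
from h import *
im=cv2.imread('pics/top0.png'); cv2.imwrite('pics/c1.png',cv2.resize(im[120:270,235:435],None,fx=4,fy=4,interpolation=cv2.INTER_CUBIC))
W=cloud('top',np.load('pics/top0.npy')); np.save('pics/W0.npy',W)
# bar: points 0.2<z<0.24
def sel(u0,u1,v0,v1,z0,z1):
    P=W[v0:v1,u0:u1].reshape(-1,3); return P[(P[:,2]>z0)&(P[:,2]<z1)]
def rep(n,P): print(n,len(P),'mean',P.mean(0).round(4),'min',P.min(0).round(3),'max',P.max(0).round(3), 'med z',np.median(P[:,2]).round(4))
r=np.vstack([sel(262,292,135,165,.215,.232),sel(340,384,135,165,.215,.232)]); rep('bar',r)
c=np.polyfit(r[:,1],r[:,0],1); print('bar x=a*y+b',c,np.arctan(c[0]))
rep('block',sel(290,345,130,175,.236,.252))
cl=sel(295,340,120,165,.275,.30); rep('clamp',cl)
rr=cv2.minAreaRect((cl[:,:2]*1000).astype(np.float32)); print(rr)
b=sel(328,376,170,216,.05,.07); rep('bowlrim',b); print(cv2.minEnclosingCircle((b[:,:2]*1000).astype(np.float32)))
bb=sel(375,422,215,256,.128,.16); rep('bail',bb)
print(cv2.minAreaRect((bb[:,:2]*1000).astype(np.float32)))
bb=sel(375,422,215,256,.035,.065); rep('rim',bb)
print(cv2.minAreaRect((bb[:,:2]*1000).astype(np.float32)))
rep('posts L',sel(240,262,130,160,.225,.26)); rep('posts R',sel(385,405,145,175,.225,.26))
E
```

```text
bar 617 mean [ 0.6681 -0.0329  0.2263] min [ 0.64  -0.208  0.215] max [0.702 0.167 0.232] med z 0.2267
bar x=a*y+b [0.10467066 0.67158704] 0.1042908960003443
block 845 mean [6.538e-01 6.000e-04 2.445e-01] min [ 0.59  -0.055  0.236] max [0.706 0.058 0.251] med z 0.2448
clamp 217 mean [ 0.6713 -0.0009  0.288 ] min [ 0.624 -0.019  0.275] max [0.721 0.015 0.295] med z 0.2886
((672.5083618164062, -0.5997676849365234), (29.95366859436035, 99.0845947265625), 85.67877960205078)
bowlrim 277 mean [ 0.5744 -0.1258  0.0574] min [ 0.493 -0.196  0.05 ] max [ 0.641 -0.049  0.066] med z 0.0575
((566.66552734375, -121.77728271484375), 74.70719909667969)
bail 179 mean [ 0.4133 -0.2767  0.1448] min [ 0.384 -0.332  0.132] max [ 0.443 -0.223  0.152] med z 0.1454
((412.72625732421875, -279.1247253417969), (120.82749938964844, 14.340678215026855), 64.5274429321289)
rim 184 mean [ 0.4128 -0.279   0.0476] min [ 0.356 -0.348  0.035] max [ 0.471 -0.21   0.061] med z 0.0485
((412.4043273925781, -279.50616455078125), (122.55426788330078, 76.6173095703125), 64.50434875488281)
posts L 150 mean [0.6932 0.1997 0.2316] min [0.678 0.169 0.225] max [0.71  0.228 0.242] med z 0.2303
posts R 138 mean [ 0.6471 -0.24    0.2319] min [ 0.632 -0.264  0.225] max [ 0.661 -0.212  0.243] med z 0.2326
```

View pics/c1.png

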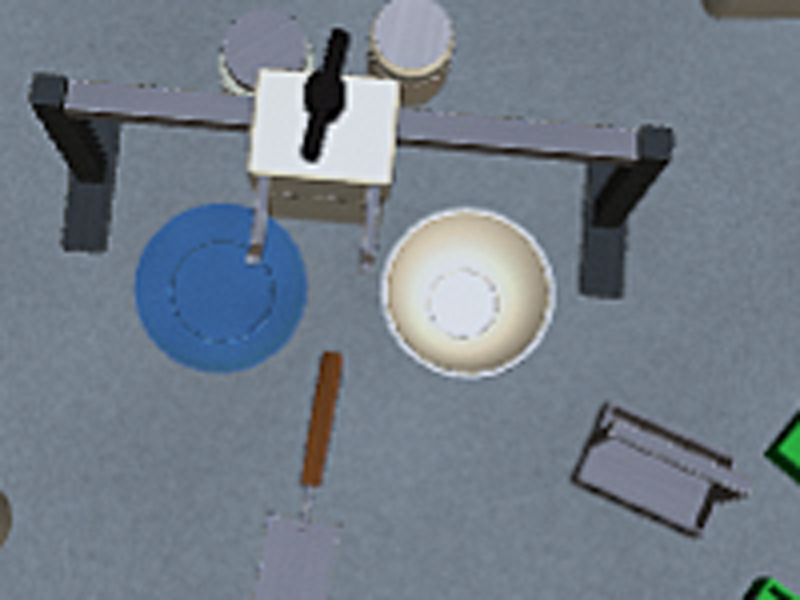

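>>> drive_tool:
  plan: "0 0 0 0 0 50 1; 0 0 8 10 20 40 1; 0 0 8 23 37 30 1; 0 0 8 23 37 10 1; 0 0 8 23 37 0 1; 0 0 8 23 37 0 1; 0 0 8 23 37 0 1; 0 0 8 23 37 0 1; 0 0 8 23 37 0 1; 0 0 8 23 37 0 1; 0 0 8 23 37 0 1; 0 0 8 23 37 0 1"

```text
clock: 1.3
eef_pos: [0.4291, -0.2439, 0.3584]
orientation: [1.864, 2.528, -0.023]
contact_force: [0.1, -0.1, -0.3]
opening: 0.004
```

```bash
python3 - <<'E'
from h import *
W=np.load('pics/W0.npy')
def sel(u0,u1,v0,v1,z0,z1):
    P=W[v0:v1,u0:u1].reshape(-1,3); return P[(P[:,2]>z0)&(P[:,2]<z1)]
cl=sel(295,340,120,165,.275,.30)[:,:2]
c=np.array([.6725,-.0006]); q=cl[np.hypot(*(cl-c).T)>.022]
u,s,v=np.linalg.svd(q-q.mean(0)); print('clamp dir',np.degrees(np.arctan2(v[0,1],v[0,0])),q.mean(0))
for sg in(1,-1):
    e=q[((q-q.mean(0))@v[0])*sg>0]; print('end mean',e.mean(0).round(4),len(e))
b=sel(328,376,170,216,.052,.066)
from scipy.optimize import least_squares
f=least_squares(lambda p:np.hypot(b[:,0]-p[0],b[:,1]-p[1])-p[2],[.567,-.122,.075],loss='soft_l1',f_scale=.002); print('bowl',f.x)
bk=sel(285,345,130,172,.24,.25); print('block',cv2.minAreaRect((bk[:,:2]*1000).astype(np.float32)))
# side view check of the bail, bowl, block heights
d=np.load('pics/side0.npy'); V=cloud('side',d).reshape(-1,3)
def box(x0,x1,y0,y1,z0,z1): return V[(V[:,0]>x0)&(V[:,0]<x1)&(V[:,1]>y0)&(V[:,1]<y1)&(V[:,2]>z0)&(V[:,2]<z1)]
for n,B in (('bail',(.37,.46,-.35,-.21,.125,.16)),('bowl',(.47,.66,-.21,-.04,.052,.066)),('blocktop',(.58,.72,-.07,.07,.24,.25)),('clamp',(.61,.73,-.03,.03,.28,.3))):
    q=box(*B); 
    if len(q)>5: print(n,len(q),q.mean(0).round(4),np.median(q[:,2]),cv2.minAreaRect((q[:,:2]*1000).astype(np.float32)))
    else: print(n,len(q))
s=state(); print(s['eef_pos'],s['orientation'],s['qpos'].round(2))
E
```

```text
clamp dir 165.63555472051826 [ 6.70589523e-01 -6.69492800e-04]
end mean [0.6371 0.0079] 49
end mean [ 0.7078 -0.0102] 44
bowl [ 0.56608497 -0.12170558  0.07118969]
block ((655.6340942382812, 1.1827201843261719), (110.24990844726562, 94.2191390991211), 83.71968841552734)
bail 0
bowl 158 [ 0.6033 -0.1209  0.0588] 0.05912576137917969 ((593.7642822265625, -133.7987060546875), (155.17282104492188, 90.63553619384766), 64.83222198486328)
blocktop 320 [ 0.6485 -0.0145  0.2464] 0.24661818279384873 ((649.5360717773438, -4.029930114746094), (109.7524642944336, 110.39559936523438), 78.01337432861328)
clamp 143 [ 0.6711 -0.0038  0.2883] 0.2885176745559763 ((672.951416015625, -3.8271751403808594), (38.615638732910156, 100.88314056396484), 86.72265625)
[ 0.42905469 -0.24388969  0.35840412] [ 1.86400915  2.52812811 -0.02260423] [ 0.8   0.1  -0.45  1.78  0.06  1.28  0.63]
```

>>> drive_tool:
  plan: "0 0 7.5 24 37 0 1; 0 0 7.5 24 37 0 1; 0 0 7.5 24 37 0 1; 0 0 7.5 24 37 0 1; 0 0 7.5 24 37 0 1; 0 0 7.5 24 37 0 1; 0 0 7.5 24 37 0 1; 0 0 7.5 24 37 0 1; 0 0 7.5 24 37 0 1; 0 0 2 6 10 0 1; 0 0 0 0 0 0 1"

```text
clock: 2.4
eef_pos: [0.6557, 0.1195, 0.3538]
orientation: [-0.002, 3.138, -0.017]
contact_force: [0.7, -0.1, 0.8]
opening: 0.003
```

```bash
cat > s.py <<'E'
from h import *
from scipy.spatial.transform import Rotation as R
s=state(); M=R.from_rotvec(s['orientation']).as_matrix()
print('t',round(float(s['clock']),2),'pos',s['eef_pos'].round(4),'jaw deg',np.degrees(np.arctan2(M[1,1],M[0,1])).round(1),'z',M[:,2].round(3),'F',s['contact_force'].round(1),'op',round(float(s['opening']),3),'q',s['qpos'].round(2))
E
python3 s.py
```

```text
t 2.4 pos [0.6557 0.1195 0.3538] jaw deg 90.1 z [ 0.004 -0.011 -1.   ] F [ 0.7 -0.1  0.8] op 0.003 q [ 0.24  0.49 -0.79  1.38  0.36  1.42  1.03]
```

>>> drive_tool:
  plan: "0.6 0 -6 -5 0 0 1; 0 0 0 0 0 -50 1; 0 0 0 0 0 -50 1; 0 0 0 0 0 -40 1; 0 0 0 0 0 -5 1; 0 0 0 -1 -10 0 1; 0 0 0 -1 -10 0 1"

```text
clock: 3.1
eef_pos: [0.647, 0.0886, 0.2096]
orientation: [0.198, 3.128, -0.008]
contact_force: [-0.2, -0.6, 0.2]
opening: -0.003
```

```bash
python3 s.py
```

```text
t 3.1 pos [0.647  0.0886 0.2096] jaw deg 82.7 z [ 0.007 -0.006 -1.   ] F [-0.2 -0.6  0.2] op -0.003 q [ 0.27  0.56 -0.73  1.6   0.41  1.13  0.89]
```

>>> drive_tool:
  plan: "0 0 0 -1 -8 0 1; 0 0 0 -1 -8 0 1; 0 0 0 -1 -10 0 1; 0 0 0 -1 -10 0 1; 0 0 0 -1 -12 0 1; 0 0 0 -1 -12 0 1; 0 0 0 -1 -12 0 1; 0 0 0 -1 -12 0 1; 0 0 0 -1 -12 0 1; 0 0 0 -1 -10 0 1; 0 0 0 -1 -8 0 1; 0 0 0 0 0 0 1"

```text
clock: 4.3
eef_pos: [0.6386, -0.0083, 0.223]
orientation: [0.173, 3.109, 0.052]
contact_force: [-0.1, -0.6, -0.2]
opening: 0.001
```

```bash
python3 s.py; cat > blk.py <<'E'
from h import *
import sys
im,d=shot('top',sys.argv[1]); W=cloud('top',d).reshape(-1,3)
t=np.radians(-5.98); ex=np.array([np.cos(t),np.sin(t)]); ey=np.array([-ex[1],ex[0]]); h=np.array([.672,-.0008])
r=np.c_[(W[:,:2]-h)@ex,(W[:,:2]-h)@ey,W[:,2]]
k=(np.abs(r[:,2]-.2455)<.005)&(r[:,0]>-.055)&(r[:,0]<.03)&(np.abs(r[:,1])<.25)
b=r[k]; print('block rail-y',len(b),np.percentile(b[:,1],[1,50,99]).round(4))
k=(np.abs(r[:,2]-.289)<.006)&(np.hypot(r[:,0],r[:,1]-np.median(b[:,1]))<.065)
c=r[k]; print('clamp',len(c),c.mean(0).round(4),cv2.minAreaRect((c[:,:2]*1000).astype(np.float32)))
print('bowl rel', ((np.array([.5663,-.1217])-h)@ex).round(4),((np.array([.5663,-.1217])-h)@ey).round(4))
E
python3 blk.py top1
```

```text
t 4.3 pos [ 0.6386 -0.0083  0.223 ] jaw deg 83.6 z [ 0.029  0.032 -0.999] F [-0.1 -0.6 -0.2] op 0.001 q [ 0.47  0.52 -0.76  1.64  0.36  1.1   1.09]
block rail-y 13 [-0.1354 -0.129   0.2138]
clamp 0 [nan nan nan] ((0.0, 0.0), (0.0, 0.0), 0.0)
bowl rel -0.0925 -0.1313blk.py:9: RuntimeWarning: Mean of empty slice.
  c=r[k]; print('clamp',len(c),c.mean(0).round(4),cv2.minAreaRect((c[:,:2]*1000).astype(np.float32)))
  ret = um.true_divide(
```

>>> drive_tool:
  plan: "-1.8 1.7 0 0 0 -10 1; 0 0 0 -1 -8 0 1; 0 0 0 -1 -8 0 1; 0 0 0 -1 -8 0 1; 0 0 0 0 0 0 1"

```text
clock: 4.85
eef_pos: [0.6375, -0.0254, 0.2165]
orientation: [0.163, 3.131, 0.014]
contact_force: [-0.9, -1.0, 0.5]
opening: 0.001
```

```bash
python3 s.py; python3 - <<'E'
from h import *
im,d=shot('side','side1'); cv2.imwrite('pics/c2.png',cv2.resize(im[130:290,250:450],None,fx=3.5,fy=3.5))
W=cloud('side',d).reshape(-1,3)
t=np.radians(-5.98); ex=np.array([np.cos(t),np.sin(t)]); ey=np.array([-ex[1],ex[0]]); h=np.array([.672,-.0008])
r=np.c_[(W[:,:2]-h)@ex,(W[:,:2]-h)@ey,W[:,2]]
# -y end face of block
k=(r[:,2]>.19)&(r[:,2]<.242)&(r[:,0]>-.05)&(r[:,0]<-.02)&(r[:,1]>-.25)&(r[:,1]<0.05)
print(k.sum(),np.percentile(r[k,1],[2,10,30,50,90]).round(4) if k.sum() else '')
E
```

```text
t 4.85 pos [ 0.6375 -0.0254  0.2165] jaw deg 84.0 z [ 0.007  0.009 -1.   ] F [-0.9 -1.   0.5] op 0.001 q [ 0.47  0.53 -0.74  1.63  0.38  1.12  1.1 ]
112 [-0.1563 -0.1543 -0.152  -0.1502 -0.1459]
```

View pics/c2.png

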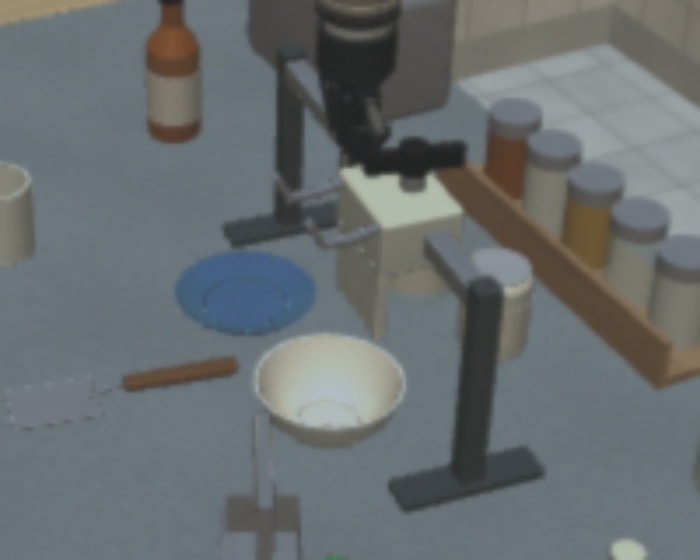

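The side view shows the block pushed to about 95 mm with its clamp still loose, at crop (415,155). The bowl is undisturbed at crop (328,385), and about 36 mm remains to push.

>>> drive_tool:
  plan: "-0.5 0.4 0 -1 -8 -2 1; 0 0 0 -1 -8 -1 1; 0 0 0 -1 -8 -1 1; 0 0 0 -1 -8 -1 1; 0 0 0 0 -5 0 1; 0 0 0 0 0 0 1"

```text
clock: 5.5
eef_pos: [0.6349, -0.0514, 0.2166]
orientation: [0.146, 3.132, 0.019]
contact_force: [-0.5, 0.0, -0.9]
opening: 0.002
```

```bash
python3 s.py; cat > sd.py <<'E'
from h import *
import sys
im,d=shot('side',sys.argv[1])
W=cloud('side',d).reshape(-1,3)
t=np.radians(-5.98); ex=np.array([np.cos(t),np.sin(t)]); ey=np.array([-ex[1],ex[0]]); h=np.array([.672,-.0008])
r=np.c_[(W[:,:2]-h)@ex,(W[:,:2]-h)@ey,W[:,2]]
k=(r[:,2]>.19)&(r[:,2]<.242)&(r[:,0]>-.05)&(r[:,0]<-.02)&(r[:,1]>-.25)&(r[:,1]<0.05)
print('end face ry',k.sum(),np.percentile(r[k,1],[2,10,30,50,90]).round(4), 'centre',np.median(r[k,1])+.055)
E
python3 sd.py side2
```

```text
t 5.5 pos [ 0.6349 -0.0514  0.2166] jaw deg 84.7 z [ 0.007  0.012 -1.   ] F [-0.5  0.  -0.9] op 0.002 q [ 0.52  0.53 -0.74  1.63  0.38  1.12  1.16]
end face ry 113 [-0.1811 -0.1796 -0.1777 -0.1762 -0.1717] centre -0.12118440441136297
```

>>> drive_tool:
  plan: "-0.5 0.4 0 0 -8 0 1; 0 0 0 0 -6 0 1; 0 0 0 0 0 0 1"

```text
clock: 5.85
eef_pos: [0.6337, -0.0616, 0.2167]
orientation: [-0.14, -3.135, -0.009]
contact_force: [-0.7, 0.1, -0.6]
opening: -0.001
```

```bash
python3 s.py;python3 sd.py side3
```

```text
t 5.85 pos [ 0.6337 -0.0616  0.2167] jaw deg 84.9 z [-0.003  0.006 -1.   ] F [-0.7  0.1 -0.6] op -0.001 q [ 0.53  0.53 -0.74  1.63  0.38  1.14  1.18]
end face ry 122 [-0.1921 -0.1894 -0.1874 -0.1862 -0.1815] centre -0.13117807582166824
```

>>> drive_tool:
  plan: "0 0 0 1 14 0 1; 0 0 0 0 3 40 1; 0 0 0 0 0 45 0.5; 0 0 0 0 0 30 0.5; 0 0 0 0 0 0 0.5"

```text
clock: 6.4
eef_pos: [0.6342, -0.043, 0.3356]
orientation: [-0.141, -3.135, -0.002]
contact_force: [-0.6, 0.6, -0.2]
opening: 0.49
```

```bash
python3 s.py; cat > cl.py <<'E'
from h import *
import sys
t=np.radians(-5.98); ex=np.array([np.cos(t),np.sin(t)]); ey=np.array([-ex[1],ex[0]]); h=np.array([.672,-.0008])
for n in ('side','top'):
    im,d=shot(n,sys.argv[1]+n); W=cloud(n,d).reshape(-1,3); C=im.reshape(-1,3)
    r=np.c_[(W[:,:2]-h)@ex,(W[:,:2]-h)@ey]
    k=(W[:,2]>.278)&(W[:,2]<.297)&(np.hypot(r[:,0],r[:,1]+.131)<.06)&(C.max(1)<70)
    q=W[k][:,:2]
    if len(q)<20: print(n,len(q)); continue
    rc=cv2.minAreaRect((q*1000).astype(np.float32)); c=np.array(rc[0])/1000
    o=q[np.hypot(*(q-c).T)>.022]; u,s,v=np.linalg.svd(o-o.mean(0),full_matrices=False)
    print(n,len(q),rc,'dir',np.degrees(np.arctan2(v[0,1],v[0,0]))%180,'mean',o.mean(0).round(4),'rail',((c-h)@ex).round(4),((c-h)@ey).round(4))
E
python3 cl.py a; python3 sd.py side4
```

```text
t 6.4 pos [ 0.6342 -0.043   0.3356] jaw deg 84.9 z [-0.004  0.002 -1.   ] F [-0.6  0.6 -0.2] op 0.49 q [ 0.52  0.44 -0.77  1.48  0.31  1.35  1.2 ]
side 172 ((657.54638671875, -137.00244140625), (31.74591827392578, 96.85279846191406), 74.13751983642578) dir 165.75837182417453 mean [ 0.6572 -0.1366] rail -0.0002 -0.137
top 0
end face ry 118 [-0.1916 -0.1901 -0.1889 -0.1873 -0.1831] centre -0.13229668588435028
```

>>> drive_tool:
  plan: "0 0 -4.5 -5 -40 0 0.5; 0 0 -4.5 -5 -36 0 0.5; 0 0 0 0 0 0 0.5"

```text
clock: 6.85
eef_pos: [0.6192, -0.121, 0.3244]
orientation: [-0.388, -3.098, -0.002]
contact_force: [-0.6, -0.3, -1.0]
opening: 0.504
```

```bash
python3 s.py
```

```text
t 6.85 pos [ 0.6192 -0.121   0.3244] jaw deg 75.7 z [-0.019  0.004 -1.   ] F [-0.6 -0.3 -1. ] op 0.504 q [ 0.61  0.44 -0.72  1.5   0.29  1.34  1.18]
```

>>> drive_tool:
  plan: "0.2 -1.1 0 4 -2 -30 0.5; 0 0 0 0 0 -30 0.5; 0 0 0 0 0 -6 0.5; 0 0 0 0 0 0 0.5"
  grip_force: 30

```text
clock: 7.25
eef_pos: [0.6207, -0.1237, 0.2515]
orientation: [-0.391, -3.109, -0.011]
contact_force: [0.4, -0.3, 0.4]
opening: 0.502
```

```bash
python3 s.py
```

```text
t 7.25 pos [ 0.6207 -0.1237  0.2515] jaw deg 75.7 z [-0.007  0.008 -1.   ] F [ 0.4 -0.3  0.4] op 0.502 q [ 0.61  0.49 -0.71  1.6   0.32  1.19  1.16]
```

>>> drive_tool:
  plan: "0 0 0 0 0 6 0.5; 0 0 0 0 0 0 1; 0 0 0 0 0 0 1; 0 0 0 0 0 0 1; 0 0 0 0 0 0 1"
  grip_force: 30

```text
clock: 7.75
eef_pos: [0.6214, -0.1232, 0.2603]
orientation: [-0.39, -3.111, -0.01]
contact_force: [0.6, 1.3, -4.9]
opening: 0.16
```

```bash
python3 s.py; python3 cl.py b; python3 sd.py side5
```

```text
t 7.75 pos [ 0.6214 -0.1232  0.2603] jaw deg 75.7 z [-0.006  0.007 -1.   ] F [ 0.6  1.3 -4.9] op 0.16 q [ 0.61  0.48 -0.71  1.59  0.32  1.2   1.16]
side 158 ((656.9857177734375, -131.5835418701172), (44.8772087097168, 98.34671020507812), 89.64988708496094) dir 170.4420586949852 mean [ 0.6557 -0.1401] rail -0.0013 -0.1316
end face ry 119 [-0.1924 -0.1897 -0.188  -0.1866 -0.1824] centre -0.1316249647636705cl.py:11: RuntimeWarning: Mean of empty slice.
  o=q[np.hypot(*(q-c).T)>.022]; u,s,v=np.linalg.svd(o-o.mean(0),full_matrices=False)
  ret = um.true_divide(
Traceback (most recent call last):
  File "cl.py", line 12, in <module>
    print(n,len(q),rc,'dir',np.degrees(np.arctan2(v[0,1],v[0,0]))%180,'mean',o.mean(0).round(4),'rail',((c-h)@ex).round(4),((c-h)@ey).round(4))
                                                  ~^^^^^
IndexError: index 0 is out of bounds for axis 0 with size 0
```

>>> drive_tool:
  plan: "0 0 -7.8 1.6 4.9 0 1; 0 0 -7.8 2.3 4.6 0 1; 0 0 -7.8 2.9 4.3 0 1; 0 0 -7.8 3.4 3.9 0 1; 0 0 0 0 0 0 1"

```text
clock: 8.4
eef_pos: [0.6326, -0.1046, 0.2602]
orientation: [-1.239, -2.884, -0.014]
contact_force: [-0.4, -0.5, -2.8]
opening: 0.158
```

```bash
python3 s.py; cat > tn.py <<'E'
from h import *
from scipy.spatial.transform import Rotation as R
s=state(); M=R.from_rotvec(s['orientation']).as_matrix(); a=np.degrees(np.arctan2(M[1,1],M[0,1])); phi=a+90
r=.038; p=s['eef_pos']; u=lambda f:np.array([np.cos(np.radians(f)),np.sin(np.radians(f))])
print('phi',phi,'implied hub',p[:2]-r*u(phi),'z',p[2],'tilt',M[:2,2].round(3),'clamp deg',174-phi,'moment',s['moment'].round(2),'F',s['contact_force'].round(1))
H=np.array([.6584,-.1322])
for f in (phi-8,phi-16,phi-24,phi-32): print('to',round(f,1),((H+r*u(f)-p[:2])*1000).round(1))
E
python3 tn.py
```

```text
t 8.4 pos [ 0.6326 -0.1046  0.2602] jaw deg 43.5 z [ 0.001  0.009 -1.   ] F [-0.4 -0.5 -2.8] op 0.158 q [ 0.5   0.46 -0.59  1.58  0.26  1.18  0.61]
phi 133.50495714937998 implied hub [ 0.65872303 -0.13218994] z 0.26021571611662236 tilt [0.001 0.009] clamp deg 40.495042850620024 moment [-0.24  0.05 -0.12] F [-0.4 -0.5 -2.8]
to 125.5 [3.8 3.4]
to 117.5 [8.3 6.1]
to 109.5 [13.1  8.2]
to 101.5 [18.3  9.7]
```

Excellent tracking. Continuing.

>>> drive_tool:
  plan: "0 0 -7.8 3.8 3.4 0 1; 0 0 -7.8 4.4 2.7 0 1; 0 0 -7.8 4.8 2.1 0 1; 0 0 -7.8 5.1 1.5 0 1; 0 0 -7.8 5.2 0.8 0 1; 0 0 -5 3.3 0.2 0 1; 0 0 0 0 0 0 1"

```text
clock: 9.1
eef_pos: [0.66, -0.0942, 0.2602]
orientation: [2.229, 2.212, 0.014]
contact_force: [0.1, -1.2, -2.4]
opening: 0.155
```

```bash
python3 s.py; python3 tn.py; python3 sd.py side6
```

```text
t 9.1 pos [ 0.66   -0.0942  0.2602] jaw deg -0.5 z [ 0.007  0.005 -1.   ] F [ 0.1 -1.2 -2.4] op 0.155 q [ 0.35  0.47 -0.43  1.53  0.2   1.18 -0.12]
phi 89.53569702938262 implied hub [ 0.65971107 -0.13216553] z 0.26024544905218433 tilt [0.007 0.005] clamp deg 84.46430297061738 moment [-0.19  0.04 -0.04] F [ 0.1 -1.2 -2.4]
to 81.5 [ 4.  -0.4]
to 73.5 [ 9.2 -1.6]
to 65.5 [14.1 -3.4]
to 57.5 [18.8 -6. ]
end face ry 112 [-0.1919 -0.1893 -0.1878 -0.1868 -0.1828] centre -0.13177145078399158
```

>>> drive_tool:
  plan: "0 0 -4 2 0 0 1; 0 0 -4 2 0 0 1; 0 0 -5 1 0 0 1; 0 0 -6 1 0 0 1; 0 0 0 0 0 0 1"

```text
clock: 9.65
eef_pos: [0.6622, -0.0924, 0.2606]
orientation: [-2.534, -1.857, -0.004]
contact_force: [1.7, -5.2, -4.1]
opening: 0.16
```

```bash
python3 s.py; python3 tn.py; python3 sd.py side7
```

```text
t 9.65 pos [ 0.6622 -0.0924  0.2606] jaw deg -17.5 z [ 0.002  0.002 -1.   ] F [ 1.7 -5.2 -4.1] op 0.16 q [ 0.3   0.47 -0.37  1.52  0.17  1.18 -0.4 ]
phi 72.46881170405877 implied hub [ 0.65071541 -0.12866333] z 0.26062973181525934 tilt [0.002 0.002] clamp deg 101.53118829594123 moment [-0.61 -0.32  2.41] F [ 1.7 -5.2 -4.1]
to 64.5 [12.6 -5.5]
to 56.5 [17.2 -8.1]
to 48.5 [ 21.4 -11.3]
to 40.5 [ 25.1 -15.1]
end face ry 119 [-0.192  -0.1903 -0.188  -0.186  -0.1818] centre -0.13102741362337597
```

>>> drive_tool:
  plan: "0 0 0 0 0 0 0.5; 0 0 0 0 0 0 0.5; 0 0 0 0 0 40 0.5; 0 0 0 -20 0 40 0.5; 0 0 0 -40 -20 20 0.3; 0 0 0 -45 -40 0 0.3; 0 0 0 -45 -40 0 0.3"

```text
clock: 10.4
eef_pos: [0.5243, -0.1768, 0.3653]
orientation: [-2.515, -1.877, -0.024]
contact_force: [0.4, -2.0, 0.6]
opening: 0.695
```

```bash
python3 s.py; python3 cl.py d; python3 sd.py side8
```

```text
t 10.4 pos [ 0.5243 -0.1768  0.3653] jaw deg -16.5 z [ 0.011  0.012 -1.   ] F [ 0.4 -2.   0.6] op 0.695 q [ 0.52  0.2  -0.35  1.65  0.06  1.3  -0.13]
side 138 ((659.4996948242188, -136.84390258789062), (101.2577133178711, 32.438194274902344), 79.7427978515625) dir 89.2282581933647 mean [ 0.6565 -0.1424] rail 0.0017 -0.1366
top 207 ((658.9703369140625, -131.75233459472656), (32.55881118774414, 92.98072052001953), 10.20504379272461) dir 88.72874676730666 mean [ 0.6574 -0.1334] rail 0.0007 -0.1316
end face ry 115 [-0.1908 -0.1896 -0.1879 -0.1865 -0.1828] centre -0.13145516479698463
```

```bash
python3 - <<'E'
from h import *
for n in('side','top'):
    W=cloud(n,np.load(f'pics/d{n}.npy')).reshape(-1,3)
    for nm,z0,z1 in(('bail',.128,.158),('rim',.038,.06)):
        k=(abs(W[:,0]-.413)<.075)&(abs(W[:,1]+.279)<.08)&(W[:,2]>z0)&(W[:,2]<z1); q=W[k]
        if len(q)>10: print(n,nm,len(q),q.mean(0).round(4),np.percentile(q[:,2],[50,95]).round(4),cv2.minAreaRect((q[:,:2]*1000).astype(np.float32)))
        else: print(n,nm,len(q))
im=cv2.imread('pics/dside.png'); cv2.imwrite('pics/c3.png',cv2.resize(im[130:370,230:470],None,fx=2.4,fy=2.4))
E
```

```text
side bail 151 [ 0.4086 -0.2915  0.1467] [0.1479 0.1509] ((412.3067626953125, -284.43975830078125), (122.33546447753906, 12.258407592773438), 63.390750885009766)
side rim 239 [ 0.4107 -0.2944  0.0481] [0.0491 0.055 ] ((414.636474609375, -282.2643737792969), (127.97824096679688, 74.78435516357422), 64.38867950439453)
top bail 0
top rim 40 [ 0.4225 -0.2239  0.0489] [0.0495 0.0553] ((432.82623291015625, -226.0082550048828), (23.526290893554688, 78.80098724365234), 84.12866973876953)
```

View pics/c3.png

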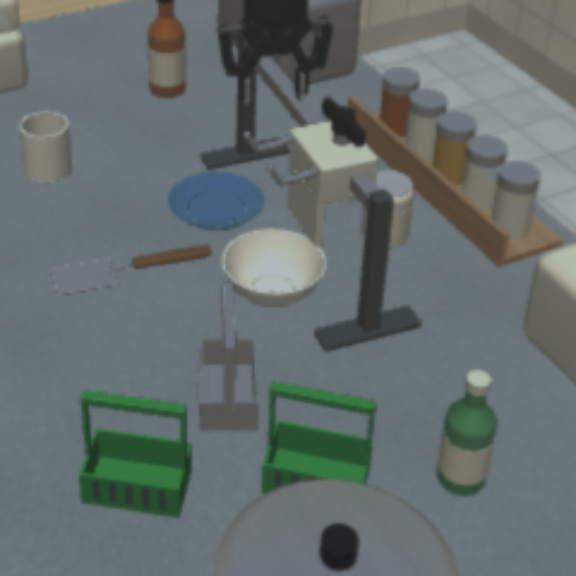

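>>> drive_tool:
  plan: "-0.7 0.6 -3 -38 -35 -20 0.2; 0 0 -3 -38 -35 -40 0.2; 0 0 -3 -36 -33 -50 0.2; 0 0 0 0 0 -40 0.2; 0 0 0 0 0 0 0.2"

```text
clock: 11.05
eef_pos: [0.4339, -0.2623, 0.2365]
orientation: [2.656, 1.661, 0.014]
contact_force: [-0.1, 0.6, 0.8]
opening: 0.801
```

```bash
python3 s.py
```

```text
t 11.05 pos [ 0.4339 -0.2623  0.2365] jaw deg -26.0 z [ 0.013 -0.003 -1.   ] F [-0.1  0.6  0.8] op 0.801 q [ 0.66  0.2  -0.27  1.94  0.06  0.99 -0.09]
```

>>> drive_tool:
  plan: "0.2 0.7 0.5 -21 -18 0 0.2; 0 0 0 0 0 -30 0.2; 0 0 0 0 0 0 0.2"

```text
clock: 11.35
eef_pos: [0.4191, -0.2789, 0.2108]
orientation: [2.647, 1.685, 0.01]
contact_force: [0.4, 1.1, 0.3]
opening: 0.801
```

```bash
python3 s.py
```

```text
t 11.35 pos [ 0.4191 -0.2789  0.2108] jaw deg -25.0 z [ 0.007  0.    -1.   ] F [0.4 1.1 0.3] op 0.801 q [ 0.69  0.23 -0.26  1.97  0.07  0.94 -0.04]
```

>>> drive_tool:
  plan: "0 0.4 -0.5 -7 -1 -40 0.2; 0 0 0 0 0 -40 0.2; 0 0 0 0 0 -10 0.2; 0 0 0 0 0 0 0.2"

```text
clock: 11.75
eef_pos: [0.4239, -0.2802, 0.129]
orientation: [2.641, 1.677, 0.016]
contact_force: [-0.8, 0.0, 0.1]
opening: 0.796
```

```bash
python3 s.py
```

```text
t 11.75 pos [ 0.4239 -0.2802  0.129 ] jaw deg -25.2 z [ 0.015 -0.005 -1.   ] F [-0.8  0.   0.1] op 0.796 q [ 0.67  0.34 -0.24  2.04  0.12  0.75 -0.09]
```

>>> drive_tool:
  plan: "0.3 0.9 0 -8 0 -3 0.2; 0 0 0 -4 0 -3 0.2; 0 0 0 0 0 0 0.2"

```text
clock: 12.05
eef_pos: [0.4153, -0.2811, 0.128]
orientation: [2.646, 1.684, 0.004]
contact_force: [-0.0, 0.2, 0.6]
opening: 0.796
```

```bash
python3 s.py
```

```text
t 12.05 pos [ 0.4153 -0.2811  0.128 ] jaw deg -25.1 z [ 0.005 -0.003 -1.   ] F [-0.   0.2  0.6] op 0.796 q [ 0.67  0.34 -0.24  2.05  0.12  0.76 -0.08]
```

>>> drive_tool:
  plan: "0.2 0.3 0 -3 1 -8 0.2; 0 0 0 0 0 0 0.2; 0 0 0 0 0 0 1; 0 0 0 0 0 0 1; 0 0 0 0 0 0 1; 0 0 0 0 0 0 1; 0 0 0 0 0 0 1; 0 0 0 0 0 0 1"
  grip_force: 80

```text
clock: 12.85
eef_pos: [0.4133, -0.281, 0.1215]
orientation: [2.649, 1.684, 0.003]
contact_force: [0.9, -0.6, -0.1]
opening: 0.145
```

```bash
python3 s.py
```

```text
t 12.85 pos [ 0.4133 -0.281   0.1215] jaw deg -25.1 z [ 0.003 -0.001 -1.   ] F [ 0.9 -0.6 -0.1] op 0.145 q [ 0.67  0.35 -0.24  2.06  0.12  0.75 -0.08]
```

>>> drive_tool:
  plan: "0 0 0 0 0 20 1; 0 0 0 0 0 40 1; 0 0 0 0 0 45 1; 0 0 3 8 20 40 1; 0 0 4 10 30 15 1; 0 0 4 10 35 0 1; 0 0 4 10 35 0 1; 0 0 4 10 30 0 1; 0 0 0 5 10 0 1; 0 0 0 0 0 0 1"

```text
clock: 13.85
eef_pos: [0.4623, -0.114, 0.286]
orientation: [-2.326, -2.109, 0.005]
contact_force: [-0.1, -0.3, -1.6]
opening: 0.147
```

```bash
python3 s.py
```

```text
t 13.85 pos [ 0.4623 -0.114   0.286 ] jaw deg -5.6 z [-0.003 -0.001 -1.   ] F [-0.1 -0.3 -1.6] op 0.147 q [ 0.51  0.12 -0.43  1.92  0.06  1.11 -0.04]
```

```bash
cat > hv.py <<'E'
from h import *
import sys
t=np.radians(-5.98); ex=np.array([np.cos(t),np.sin(t)]); ey=np.array([-ex[1],ex[0]]); H=np.array([.6588,-.1316])
z=state()['eef_pos'][2]+.0187; p=state()['eef_pos'][:2]; print('TCP rail rel hook',((p-H)@ex+.097).round(4),((p-H)@ey).round(4),'bail z exp',z.round(4))
ims=[]
for n in('side','top'):
    im,d=shot(n,sys.argv[1]+n); W=cloud(n,d).reshape(-1,3); C=im.reshape(-1,3).astype(int)
    q=np.c_[(W[:,:2]-H)@ex+.097,(W[:,:2]-H)@ey,W[:,2]]
    pr=(p-H)@ex+.097; py=(p-H)@ey
    gray=(C.max(1)-C.min(1)<40)
    k=(abs(q[:,0]-pr)<.05)&(abs(q[:,1]-py)<.075)&(abs(q[:,2]-(z-.09))<.012); 
    if k.sum()>15: print(n,'rim',k.sum(),q[k].min(0).round(3),q[k].max(0).round(3),cv2.minAreaRect((q[k][:,:2]*1000).astype(np.float32)))
    k=(abs(q[:,0]-pr)<.02)&(abs(q[:,1]-py)<.075)&(abs(q[:,1]-py)>.02)&(abs(q[:,2]-z)<.012)
    if k.sum()>8: print(n,'bail',k.sum(),q[k].min(0).round(3),q[k].max(0).round(3),q[k].mean(0).round(4))
    k=(q[:,0]<.03)&(q[:,0]>-.04)&(abs(q[:,1])<.065)&(q[:,2]<.27)&(q[:,2]>.222)
    for sg in(1,-1):
        g=q[k&(q[:,1]*sg>0)]
        if len(g)>4: print(n,'prong',sg,len(g),g.mean(0).round(4),np.percentile(g,[5,95],axis=0).round(3).tolist())
    ims.append(im)
cv2.imwrite(f'pics/{sys.argv[1]}.png',np.hstack([cv2.resize(ims[0][110:290,260:420],None,fx=2.5,fy=2.5),cv2.resize(ims[1][110:290,280:440],None,fx=2.5,fy=2.5)]))
E
python3 hv.py e
```

```text
TCP rail rel hook -0.1003 -0.003 bail z exp 0.3047
side rim 311 [-0.139 -0.072  0.203] [-0.06   0.06   0.226] ((-99.22328186035156, -5.893074035644531), (78.82198333740234, 131.21981811523438), 0.372620552778244)
side bail 71 [-0.108 -0.067  0.294] [-0.093  0.018  0.316] [-0.1009 -0.0504  0.3081]
side prong 1 59 [-0.0018  0.0387  0.2404] [[-0.026, 0.034, 0.231], [0.026, 0.048, 0.259]]
side prong -1 62 [-0.0009 -0.0457  0.2405] [[-0.027, -0.051, 0.23], [0.027, -0.039, 0.262]]
top rim 74 [-0.139  0.002  0.203] [-0.063  0.055  0.224] ((-101.01663208007812, 28.07971954345703), (76.84146881103516, 52.8162956237793), 0.16830578446388245)
top bail 67 [-0.108  0.021  0.301] [-0.093  0.055  0.316] [-0.1019  0.0387  0.3097]
top prong 1 60 [0.0017 0.0403 0.2397] [[-0.026, 0.035, 0.231], [0.027, 0.044, 0.26]]
```

View pics/e.png

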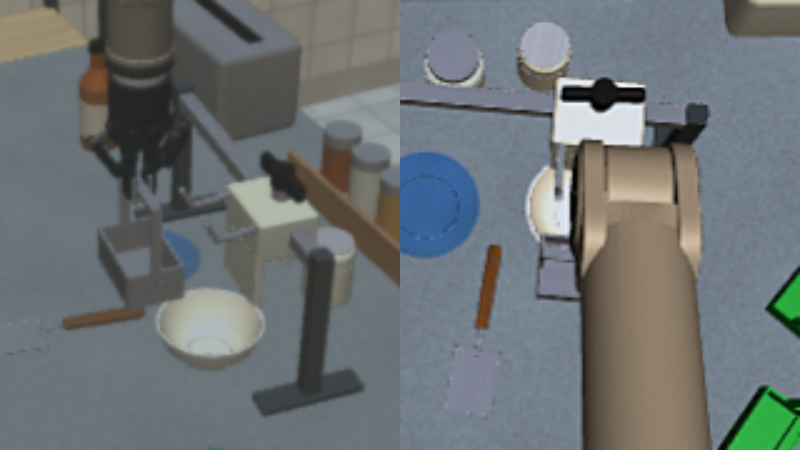

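>>> drive_tool:
  plan: "0 0 0 5 3 -3 1; 0 0 0 20 -2 0 1; 0 0 0 20 -2 0 1; 0 0 0 20 -2 0 1; 0 0 0 18 -2 0 1; 0 0 0 8 -1 0 1; 0 0 0 0 0 0 1"

```text
clock: 14.65
eef_pos: [0.5525, -0.1305, 0.2785]
orientation: [-2.345, -2.08, 0.015]
contact_force: [0.6, 2.3, -0.5]
opening: 0.147
```

```bash
python3 s.py; python3 hv.py f
```

```text
t 14.65 pos [ 0.5525 -0.1305  0.2785] jaw deg -6.8 z [-0.012 -0.001 -1.   ] F [ 0.6  2.3 -0.5] op 0.147 q [ 0.46  0.3  -0.41  1.73  0.13  1.15 -0.12]
TCP rail rel hook -0.0088 -0.01 bail z exp 0.2972
side rim 296 [-0.049 -0.074  0.195] [0.032 0.056 0.219] ((-9.073579788208008, -9.441230773925781), (129.71360778808594, 78.0573959350586), 88.19058990478516)
side bail 65 [-0.018 -0.075  0.287] [-0.003  0.05   0.309] [-0.0109 -0.0535  0.3013]
side prong 1 75 [-0.0068  0.0413  0.2436] [[-0.025, 0.033, 0.229], [0.017, 0.05, 0.261]]
side prong -1 47 [-0.0019 -0.0464  0.243 ] [[-0.027, -0.054, 0.231], [0.027, -0.038, 0.261]]
top rim 95 [-0.048 -0.024  0.195] [0.028 0.05  0.214] ((-9.805583953857422, 13.497154235839844), (76.82063293457031, 73.67866516113281), 0.6635551452636719)
top bail 77 [-0.016  0.01   0.287] [-0.002  0.05   0.308] [-0.0096  0.0305  0.3024]
top prong 1 47 [-0.0037  0.042   0.2427] [[-0.027, 0.037, 0.228], [0.028, 0.05, 0.262]]
```

>>> drive_tool:
  plan: "0 -0.7 0.8 0 6 0 1; 0 0 0 3 5 0 1; 0 0 0 4 0 0 1; 0 0 0 0 0 0 1"

```text
clock: 15.15
eef_pos: [0.5573, -0.121, 0.2794]
orientation: [2.332, 2.096, -0.003]
contact_force: [0.2, -0.4, -1.9]
opening: 0.145
```

```bash
python3 s.py; python3 hv.py g
```

```text
t 15.15 pos [ 0.5573 -0.121   0.2794] jaw deg -6.1 z [ 0.002 -0.006 -1.   ] F [ 0.2 -0.4 -1.9] op 0.145 q [ 0.44  0.29 -0.42  1.73  0.14  1.14 -0.12]
TCP rail rel hook -0.0051 -0.0 bail z exp 0.2981
side rim 353 [-0.043 -0.068  0.196] [0.045 0.065 0.22 ] ((0.7072944641113281, -1.8520431518554688), (132.91229248046875, 88.27845764160156), 89.94403839111328)
side bail 70 [-0.014 -0.067  0.287] [0.002 0.059 0.31 ] [-0.0069 -0.0434  0.3022]
side prong 1 86 [-0.0039  0.0448  0.2437] [[-0.025, 0.033, 0.23], [0.022, 0.06, 0.262]]
side prong -1 97 [-0.0037 -0.054   0.2436] [[-0.025, -0.064, 0.228], [0.024, -0.041, 0.263]]
top rim 90 [-0.043 -0.008  0.196] [0.045 0.059 0.219] ((0.8537673950195312, 25.94731903076172), (88.92707061767578, 65.954833984375), 0.9531481862068176)
top bail 74 [-0.013  0.022  0.287] [0.001 0.059 0.309] [-0.0067  0.0408  0.3032]
top prong 1 48 [-0.003   0.0427  0.2418] [[-0.027, 0.036, 0.23], [0.028, 0.058, 0.259]]
```

>>> drive_tool:
  plan: "0.3 0 0 4 0 -8 1; 0 0 0 0 0 -15 1; 0 0 0 0 0 -15 1; 0 0 0 0 0 0 1"

```text
clock: 15.65
eef_pos: [0.5617, -0.1221, 0.2391]
orientation: [2.336, 2.097, 0.003]
contact_force: [-0.5, -1.7, -1.7]
opening: 0.147
```

```bash
python3 s.py; python3 hv.py i
```

```text
t 15.65 pos [ 0.5617 -0.1221  0.2391] jaw deg -6.2 z [ 0.003 -0.    -1.   ] F [-0.5 -1.7 -1.7] op 0.147 q [ 0.44  0.34 -0.42  1.77  0.15  1.06 -0.14]
TCP rail rel hook -0.0006 -0.0007 bail z exp 0.2578
side rim 325 [-0.04  -0.068  0.156] [0.049 0.062 0.18 ] ((3.994476318359375, -2.6549301147460938), (87.869384765625, 130.99374389648438), 1.021024227142334)
side bail 81 [-0.021 -0.066  0.247] [0.007 0.063 0.27 ] [-0.0044 -0.0352  0.2597]
side prong 1 46 [-0.0125  0.0309  0.2534] [[-0.027, 0.003, 0.235], [0.006, 0.057, 0.267]]
side prong -1 196 [-0.0026 -0.0365  0.2526] [[-0.021, -0.062, 0.229], [0.019, -0.004, 0.268]]
top rim 87 [-0.038 -0.014  0.157] [0.045 0.058 0.175] ((3.2712478637695312, 21.8104248046875), (71.61490631103516, 82.21592712402344), 89.38945770263672)
top bail 72 [-0.017  0.019  0.247] [0.007 0.058 0.269] [-0.0018  0.0407  0.2629]
top prong 1 119 [-0.0017  0.0389  0.2554] [[-0.024, 0.017, 0.233], [0.023, 0.056, 0.267]]
```

>>> drive_tool:
  plan: "0 0 0 0 0 -8 1; 0 0 0 0 0 -6 1; 0 0 0 0 0 -3 1; 0 0 0 0 0 0 1"

```text
clock: 16.15
eef_pos: [0.5641, -0.1223, 0.2246]
orientation: [2.333, 2.094, 0.009]
contact_force: [-0.0, -0.2, -1.2]
opening: 0.143
```

```bash
python3 s.py
```

```text
t 16.15 pos [ 0.5641 -0.1223  0.2246] jaw deg -6.2 z [ 0.009 -0.001 -1.   ] F [-0.  -0.2 -1.2] op 0.143 q [ 0.43  0.35 -0.41  1.79  0.16  1.03 -0.15]
```

>>> drive_tool:
  plan: "0 0.5 0 -3 0 -2 1; 0 0 0 0 0 -2 1; 0 0 0 0 0 0 1"

```text
clock: 16.45
eef_pos: [0.561, -0.1223, 0.2215]
orientation: [2.337, 2.097, -0.002]
contact_force: [0.2, 0.5, -2.1]
opening: 0.142
```

```bash
python3 s.py;python3 hv.py j
```

```text
t 16.45 pos [ 0.561  -0.1223  0.2215] jaw deg -6.2 z [-0.    -0.002 -1.   ] F [ 0.2  0.5 -2.1] op 0.142 q [ 0.43  0.35 -0.41  1.79  0.16  1.03 -0.15]
TCP rail rel hook -0.0012 -0.001 bail z exp 0.2402
side rim 355 [-0.04  -0.068  0.138] [0.047 0.065 0.162] ((3.1611862182617188, -1.3272857666015625), (86.70386505126953, 133.520751953125), 1.1782575845718384)
side bail 94 [-0.021 -0.066  0.229] [0.018 0.054 0.252] [-0.0027 -0.04    0.2416]
side prong 1 30 [-0.0026  0.0145  0.2488] [[-0.02, 0.001, 0.233], [0.013, 0.046, 0.267]]
side prong -1 214 [-0.0025 -0.0292  0.2469] [[-0.022, -0.061, 0.229], [0.021, -0.003, 0.268]]
top rim 86 [-0.04  -0.016  0.138] [0.044 0.058 0.16 ] ((1.9310302734375, 21.550079345703125), (83.49370574951172, 73.6717300415039), 0.4027819335460663)
top bail 81 [-0.018  0.021  0.231] [0.018 0.058 0.251] [-0.0015  0.0396  0.2438]
top prong 1 112 [-0.0017  0.0379  0.2443] [[-0.025, 0.016, 0.233], [0.025, 0.055, 0.259]]
```

View pics/j.png

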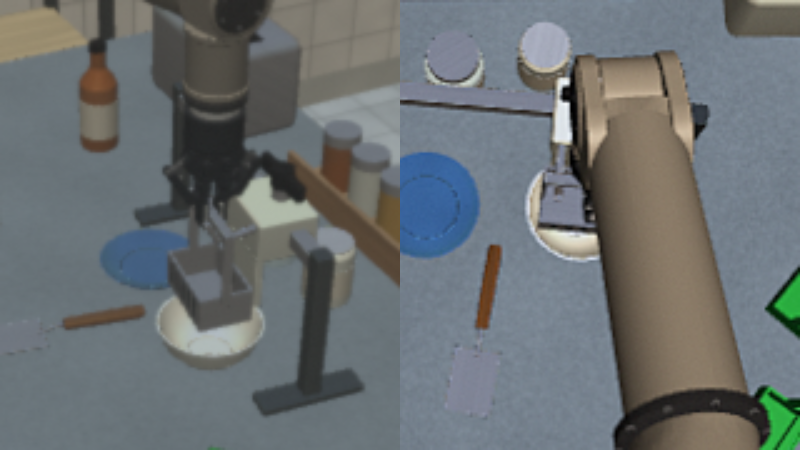

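The basket (side crop at (210,285)) hangs over the bowl with its bail in the hook. I'll lower it slightly more until the weight transfers.

>>> drive_tool:
  plan: "0 0 0 0 0 -2 1; 0 0 0 0 0 -2 1; 0 0 0 0 0 0 1"

```text
clock: 16.85
eef_pos: [0.5614, -0.1224, 0.2219]
orientation: [2.336, 2.095, -0.002]
contact_force: [-0.1, 0.0, -1.5]
opening: 0.149
```

```bash
python3 s.py
```

```text
t 16.85 pos [ 0.5614 -0.1224  0.2219] jaw deg -6.2 z [ 0.002 -0.003 -1.   ] F [-0.1  0.  -1.5] op 0.149 q [ 0.43  0.35 -0.41  1.79  0.17  1.03 -0.15]
```

>>> drive_tool:
  plan: "0 0 0 0 0 -4 1; 0 0 0 0 0 -4 1"

```text
clock: 17.05
eef_pos: [0.562, -0.1225, 0.2209]
orientation: [2.334, 2.092, -0.002]
contact_force: [-18.2, 1.6, 38.7]
opening: 0.153
```

```bash
python3 s.py
```

```text
t 17.05 pos [ 0.562  -0.1225  0.2209] jaw deg -6.3 z [ 0.004 -0.006 -1.   ] F [-18.2   1.6  38.7] op 0.153 q [ 0.43  0.35 -0.41  1.79  0.17  1.03 -0.15]
```

Resting on the prongs. I'll relieve the pressure, then release with a small opening.

>>> drive_tool:
  plan: "0 0 0 0 0 0 1; 0 0 0 0 0 0 0.75; 0 0 0 0 0 0 0.65; 0 0 0 0 0 0 0.62; 0 0 0 0 0 0 0.62"
  grip_force: 20

```text
clock: 17.55
eef_pos: [0.5628, -0.1225, 0.2214]
orientation: [2.333, 2.091, 0.0]
contact_force: [0.5, 0.2, -0.1]
opening: 0.379
```

```bash
python3 s.py; python3 hv.py k|grep -v prong
```

```text
t 17.55 pos [ 0.5628 -0.1225  0.2214] jaw deg -6.3 z [ 0.006 -0.007 -1.   ] F [ 0.5  0.2 -0.1] op 0.379 q [ 0.43  0.35 -0.41  1.79  0.17  1.02 -0.15]
TCP rail rel hook 0.0005 -0.001 bail z exp 0.2401
side rim 350 [-0.043 -0.067  0.138] [0.05  0.062 0.162] ((4.176753997802734, -2.58453369140625), (129.0624542236328, 93.0706787109375), 89.52203369140625)
side bail 97 [-0.018 -0.066  0.229] [0.02  0.04  0.252] [ 0.     -0.0375  0.2424]
top rim 82 [-0.04  -0.013  0.139] [0.044 0.059 0.159] ((1.6841926574707031, 22.216035842895508), (72.47733306884766, 82.87398529052734), 88.48681640625)
top bail 85 [-0.017  0.02   0.228] [0.02  0.058 0.251] [-0.      0.0404  0.2429]
```

>>> drive_tool:
  plan: "0 0 0 0 0 8 0.62; 0 0 0 0 0 10 0.62; 0 0 0 0 0 12 0.62; 0 0 0 0 0 15 0.62; 0 0 0 0 0 25 0.62; 0 0 0 0 0 40 0.62"

```text
clock: 18.25
eef_pos: [0.5598, -0.1222, 0.3337]
orientation: [2.337, 2.096, -0.007]
contact_force: [0.9, 0.3, 0.0]
opening: 0.379
```

```bash
python3 s.py
```

```text
t 18.25 pos [ 0.5598 -0.1222  0.3337] jaw deg -6.2 z [-0.002 -0.005 -1.   ] F [0.9 0.3 0. ] op 0.379 q [ 0.45  0.26 -0.42  1.65  0.12  1.26 -0.11]
```

Now I'll clear the view: up, then back toward the robot's right.

>>> drive_tool:
  plan: "0 0 0 0 0 40 0.62; 0 0 0 -10 -30 20 0.62; 0 0 0 -20 -45 0 0.62; 0 0 0 -20 -45 0 0.62; 0 0 0 -20 -45 0 0.62; 0 0 0 -20 -45 0 0.62; 0 0 0 -20 -45 0 0.62; 0 0 0 0 0 0 0.62; 0 0 0 0 0 0 0.62"

```text
clock: 19.15
eef_pos: [0.4468, -0.3816, 0.4174]
orientation: [2.313, 2.088, 0.013]
contact_force: [1.1, 0.9, 0.3]
opening: 0.381
```

```bash
python3 - <<'E'
from h import *
t=np.radians(-5.98); ex=np.array([np.cos(t),np.sin(t)]); ey=np.array([-ex[1],ex[0]]); H=np.array([.6588,-.1316])
ims=[]; old=None
for n in('side','top'):
    im,d=shot(n,'z'+n); W=cloud(n,d).reshape(-1,3); C=im.reshape(-1,3)
    q=np.c_[(W[:,:2]-H)@ex+.097,(W[:,:2]-H)@ey,W[:,2]]
    k=(abs(q[:,0])<.022)&(abs(q[:,1])<.07)&(abs(q[:,2]-.243)<.008); print(n,'bail',k.sum(),q[k].mean(0).round(4),q[k].min(0).round(3),q[k].max(0).round(3))
    k=(abs(q[:,0])<.055)&(abs(q[:,1])<.075)&(abs(q[:,2]-.148)<.01); print(n,'rim',k.sum(),cv2.minAreaRect((q[k][:,:2]*1000).astype(np.float32)))
    k=(W[:,2]>.278)&(W[:,2]<.297)&(np.hypot(q[:,0]-.097,q[:,1])<.06)&(C.max(1)<70); r=q[k][:,:2]-[.097,0]
    c=r.mean(0); o=r[np.hypot(*(r-c).T)>.022]
    if len(o)>8:
        v=np.linalg.svd(o-o.mean(0),full_matrices=False)[2][0]; print(n,'hub',c.round(4),'bar deg from rail x',np.degrees(np.arctan2(v[1],v[0]))%180,'-> clamp',180-np.degrees(np.arctan2(v[1],v[0]))%180)
    ims.append(im)
a=cv2.imread('pics/top0.png'); df=cv2.absdiff(a,ims[1]).max(2); print('changed px by object', {n:int((df[y-12:y+12,x-12:x+12]>40).sum()) for n,(x,y) in dict(plate=(285,195),mug=(220,248),spat=(314,235),oil=(182,167),sauce=(468,182),jar=(300,128),can=(338,128),g1=(447,226),g2=(426,285)).items()})
cv2.imwrite('pics/z.png',np.hstack([cv2.resize(ims[0][110:290,260:420],None,fx=2.5,fy=2.5),cv2.resize(ims[1][110:290,270:430],None,fx=2.5,fy=2.5)]))
E
python3 s.py
```

```text
side bail 106 [-0.0046 -0.0147  0.243 ] [-0.021 -0.067  0.235] [0.021 0.056 0.25 ]
side rim 325 ((4.982627868652344, -2.6453094482421875), (91.95458221435547, 128.50405883789062), 2.22147798538208)
top bail 227 [-0.0011 -0.002   0.2446] [-0.018 -0.064  0.235] [0.021 0.058 0.25 ]
top rim 202 ((2.1044387817382812, -1.9489250183105469), (120.94966888427734, 83.6521987915039), 89.87023162841797)
top hub [-0.001  -0.0006] bar deg from rail x 94.78158837395553 -> clamp 85.21841162604447
changed px by object {'plate': 1, 'mug': 0, 'spat': 0, 'oil': 0, 'sauce': 115, 'jar': 26, 'can': 4, 'g1': 0, 'g2': 0}
t 19.25 pos [ 0.447  -0.3813  0.4171] jaw deg -5.8 z [ 0.023 -0.014 -1.   ] F [-0.   0.3 -0.2] op 0.376 q [ 0.8   0.22 -0.25  1.51  0.05  1.39  0.45]
```

View pics/z.png

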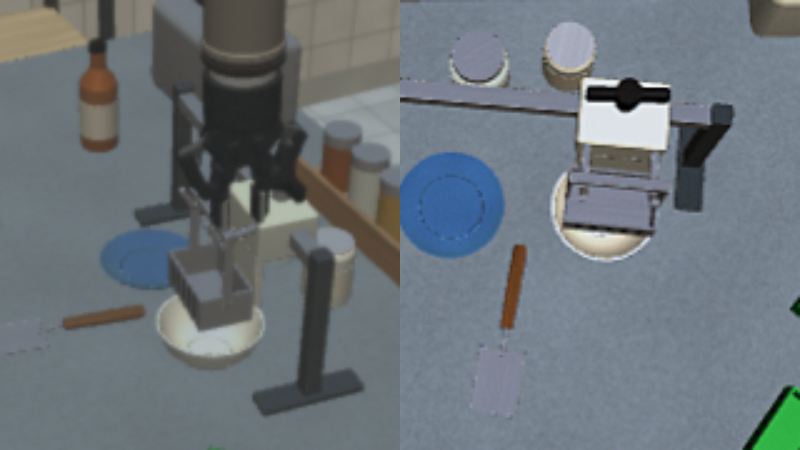

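```bash
python3 -c "
from bench import env; print(env.sign_off())"
```

```text
the job is handed in; nothing more can be done
None
```

The job is done and handed in at about 19 s on the robot's clock. The block is over the bowl, the clamp is turned to its stop, and the steel basket hangs on both prongs.

- **Block:** I pushed it about 131 mm along the rail. The hook is within about 1 mm of the bowl's centre along the rail and about 5 mm across it, where the block cannot be adjusted.
- **Clamp:** I gripped the bar and turned it until it stopped, with the wrist reading 2.4 N m. The last top view gave about 85.2° against the 85.9° stop. I took the difference as measurement error and did not turn it again.
- **Basket:** After release the handle measured at hook height in the top view, within about 2 mm of the hook's centre along the rail, and the basket hangs level over the bowl. While lowering it, the wrist force briefly reached about 43 N with the handle pressed on the prongs. That is well under the 120 N wrist limit. It is above the 40 N figure for the arm or gripper body, but the load was through the gripped handle.
- **Other things:** The plate, mug, spatula, oil bottle, can and both green baskets looked unchanged in the top view. The bowl looks to be where it was. At the sauce bottle (and slightly at the jar) the picture differed from the first one. I put that down to the arm being in view and did not check it separately.
- **Disagreement:** The side camera placed things about 3 to 5 mm further along −y than the top camera. I trusted the top view.

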